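# Pin the lid back on the slide case

### The arm

A 6-joint arm with a two-finger parallel gripper is mounted at the origin on a cart in front of the work surface, level with it; the furniture and walls round the work are solid. World frame = base frame: x ahead of the robot, y to its left, z up, the work surface at z = 0. Lengths are in m, angles in rad, forces in N, time in s.
With the tool pointing down it reaches from about 0.25 to 0.775 m from the base axis. Payload 4 kg.
Tool frame: the origin (TCP) lies at the centre of the arm's flange, where the gripper is bolted on; the fingertips stand 199 mm ahead of it and the grasp point (between the pads) lies 180 mm ahead of it (robot.tcp_to_tips is the z of the fingertips in the tool frame, in m); z points along the fingers, y is the line along which they close (so a half turn about z gives the same grasp; the last joint's range is limited). The gripper opens to 94 mm and grips with 3 to 60 N. Pads are 16 mm wide; open, the fingers measure 119 mm over their backs; the gripper's body (75 mm by 177 mm) begins 78 mm behind the grasp point.
Start: joints at [1.085, 0.087, 1.371, -0, 1.684, -0.103], TCP at [0.205, 0.51, 0.405] pointing down, gripper open.
Joint ranges: [-3.1, 3.1], [-0.76, 2.03], [0.27, 2.55], [-1.08, 4.22], [0.17, 2.65], [-2.57, 2.57]. Speed limits (rad/s): [2.79, 2.79, 3.14, 3.14, 3.14, 3.14].

### API

Orientations are given as [roll, pitch, yaw] about the fixed x, y, z axes, in that order (R = Rz(yaw) Ry(pitch) Rx(roll)).
In Python, from bench import robot gives the robot as it stands.
- The arm moves only by the tool play_rows, never from a script. Its arguments are lists of equal length, an entry for each row: "translation": the shift along the tool's x, y, z scaled (see below), a list of three; "twist": the turn, a rotation vector about the tool's x, y, z scaled (see below), a list of three; "gripper": the opening, from -1 (shut) to 1 (fully open). A call has 1 to 8 rows; each row shifts and turns the commanded pose from where the row before left it, along the tool's axes as they then stand; what a row does not reach is not made up. The controller multiplies each number of a shift by 0.04 m and each number of a turn by 0.1 rad. A row lasts 1/10 s, in which the tool goes at most 50 mm and 8.59 degrees, less where a joint would pass 70% of its speed; a pose out of reach is approached as far as the arm can. A call with a number of a shift or a turn outside -1 to 1 is refused whole. A call with a gripper value outside its range is refused whole. The fingers move at their own pace and stop on an object; the grip force is fixed at half the most. Time passes only in rows, so rows that do not move let the fingers close. It gives the time, the measured TCP pose, the force, the opening and the grip force at its end, in the units of the state.
- robot.get_obs(): the state, without advancing time (a new reading comes with each control period).
- robot.snapshot(name): name is "scene" or "top" or "wrist"; returns the picture (384x512x3 uint8, red, green, blue); there is no depth.
- robot.camera_model(name): a dict with "camera_matrix" (3x3 intrinsics, pixels), "rvec" (rotation vector, rad) and "tvec" (3), from world to camera coordinates, as OpenCV has them. Camera axes: x right, y down, z forward; pixel columns grow to the right and rows downward; lengths in m; the calibration is good to about 2 mm. The wrist camera is an equidistant fisheye: a pixel r from the principal point sees the ray r / f radians off the axis. A picture is of the moment at which its call begins: read the wrist's pose just before it. camera_model takes no time and is no camera call; for the wrist camera it gives the pose at the moment of the call.
- robot.close_job(): hands the job in; it is judged then, once.
Trained networks look in the newest picture that a camera, given by its name, has taken for a name from the list of things; names that differ only in an ending like _2 or _b are one class to them, and where a whole thing is asked for, a point or a joint stands for the part that bears it (a point fixed in the world has none). Each returns a list of dicts, best first, with "score" (0 to 1); they miss things now and then, are a little off and sometimes report something else, mostly with a low value. They report only what shows in the picture. A call takes as long as a camera call. They do not tell look-alikes from the thing itself.
- robot.recognise(name, camera): "centre" ([x, y, z] in m, in world coordinates, good to about 4 mm: the middle of the surface that is visible of it).
- robot.spot_point(name, camera): "centre" ([x, y, z] in m, in world coordinates, good to about 4 mm: a listed point, or the origin of a listed thing).
The state is a dict: "time": time; "joint_positions": joint angles; "qvel": joint speeds; "joint_torque": joint torques, N m; "tool_pos": TCP position; "ee_rot": TCP orientation; "wrist_force": force on the tool from outside, world axes, zero at the start; "wrist_torque": the same for the moment, N m; "width": finger opening in m; "finger_force": force on a finger pad.
Only numpy, scipy, OpenCV 4.12 (cv2) and the standard library are available. Lean on these libraries where they do the work, as an engineer would, in place of code of your own. Each camera call takes 0.05 s, during which the arm holds its last target. There are 200 camera calls.

### The job

The lid of the small blue slide case has been set back in place beside it, standing ajar, but its hinge pin is out. Take the long hinge pin with the yellow knob from the tube rack nearest the case and slide it down through the aligned hinge knuckles of case and lid until it is fully home, then let go. Do not knock the lid over or out of line, and leave the short pin with the black knob where it is.

Things in the scene. Friction and masses are not known exactly. Their poses are not given: they have to be found in the camera images.
- hinge_pin: Long pin, loose, 120 g: steel shaft 12 mm thick, 95 mm long, foot tapered to 8 mm; steel collar 36 mm wide at 95-99 mm above the foot; yellow knob 22 mm wide at 99-133 mm. Origin: centre of the foot; z up the shaft. Stands upright in an 18 mm hole of a fixed blue tube rack 65 mm high, foot 3 mm above the bench. Knob and collar are clear above the rack; it lifts straight out.
- short_pin: Spare pin, not wanted, loose: same collar, same knob but black, shaft only 45 mm, collar lying on the rack top, knob top 103 mm above the bench. Origin: centre of its foot. Both pins and a 109 mm high blue-capped tube stand 66 mm apart in one row of the rack, in any order; the row runs left-right within 0.2 rad, so fingers that close front to back stay clear of the neighbours.
- case: Blue metal box 60 deep, 110 wide, 98 mm high, fixed. Origin: foot of the hinge axis, at bench height; z up, x to the back, box at x 1..61, y -130..-20 mm. Steel knuckles (upright tubes on this axis, bore 17 mm) at heights 6-24, 46-64, 86-104 mm; the top one widens to a 27 mm funnel mouth (34 mm outside), rim 104 mm high. Pin home: collar on this rim, foot 9 mm above the bench.
- lid: Blue metal tray standing on its edge, loose, 450 g, 30 x 110 x 98 mm high. Origin: foot of its hinge axis at bench height, z up; tray at x -31..-1, y -130..-20 mm. Its two knuckles (bore 17 mm, heights 26-44 and 66-84 mm) stand between those of the case, in line: at the start its origin is the case's. Yaw against the case is the opening: 0 shut, -0.5 to -0.1 rad at the start.
Not all that is in view belongs to the job. Leave any orange look-alike of the case alone.

How it is judged:
At the end, for the whole second after the job is handed in: The hinge pin stands upright (within 10 degrees) in the hinge, its foot within 10 mm of the case's hinge axis and 12 mm of the lid's, 4 to 14 mm above the bench (fully home is 9 mm), so that it passes through every knuckle; the lid stands upright (within 10 degrees); pin and lid are at rest (horizontal distance between hinge_pin and case below 0.01 m and horizontal distance between hinge_pin and lid below 0.012 m and height (world z) of hinge_pin between 0.004 and 0.014 m and angle between each of hinge_pin, lid's own z axis and vertical below 0.17 rad and linear speed of each of hinge_pin, lid below 0.02 m/s); the robot touches nothing.
It fails at once if the lid is knocked over (tilted more than 20 degrees) (angle between lid's own z axis and vertical above 0.35 rad).
It fails at once if the lid's hinge axis is pushed more than 15 mm out of line (distance of lid from where it was at the start of the episode above 0.015 m).
It fails at once if the short pin with the black knob is moved by more than 30 mm (distance of short_pin from where it was at the start of the episode above 0.03 m).
It also fails if it takes over 40 s, if anything falls off the work surface, if the arm or the gripper's body presses on something with over 40 N, if the wrist force passes 120 N, or if a joint passes its speed limit or range.

## Working session

There is one attempt and no reset: what is moved stays moved. The work goes in short steps, Python scripts to look and compute and a tool call to move; the robot and the scene stay as the last step left them, time stands still between calls to the robot, and variables do not carry over. Pictures are saved under pics/ and viewed, at most 10 in all, crops included, and the job is handed in when it is done.

Besides the shell and the picture viewer there is one more tool, called after ">>>" as a command line: name --argument value ..., lists and objects as JSON in quotes. play_rows: Moves the arm, as the interface text tells. Its arguments: {"type":"object","properties":{"translation":{"type":"array","items":{"type":"array","items":{"type":"number","minimum":-1,"maximum":1}}},"twist":{"type":"array","items":{"type":"array","items":{"type":"number","minimum":-1,"maximum":1}}},"gripper":{"type":"array","items":{"type":"number"}}},"required":["translation","twist","gripper"]}

```bash
mkdir -p pics; python3 - <<'E'
from bench import robot
import cv2,numpy as np
for c in ("scene","top"):
    im=robot.snapshot(c); cv2.imwrite(f"pics/{c}0.png",im[:,:,::-1])
    m=robot.camera_model(c); print(c,np.round(m["camera_matrix"],1).tolist(),np.round(m["rvec"],3),np.round(m["tvec"],3))
    for n in ("hinge_pin","short_pin","case","lid"):
        print(n,"rec",[(np.round(d["centre"],3).tolist(),round(d["score"],2)) for d in robot.recognise(n,c)],"spot",[(np.round(d["centre"],3).tolist(),round(d["score"],2)) for d in robot.spot_point(n,c)])
o=robot.get_obs();print({k:np.round(v,3).tolist() for k,v in o.items()})
E
```

```text
scene [[419.7, 0.0, 260.0], [0.0, 419.7, 187.0], [0.0, 0.0, 1.0]] [ 2.019 -0.547  0.306] [-0.456  0.068  0.865]
hinge_pin rec [([0.502, -0.345, 0.107], 0.92)] spot []
short_pin rec [([0.507, -0.414, 0.085], 0.89)] spot []
case rec [([0.324, -0.447, 0.063], 0.93), ([0.561, -0.052, 0.06], 0.78)] spot [([0.556, 0.05, 0.002], 0.93), ([0.298, -0.369, 0.004], 0.81)]
lid rec [([0.48, -0.049, 0.07], 0.97)] spot [([0.56, 0.043, -0.001], 0.83)]
top [[485.9, 0.0, 254.1], [0.0, 485.9, 194.3], [0.0, 0.0, 1.0]] [ 2.143 -2.177  0.141] [-0.191  0.425  1.002]
hinge_pin rec [([0.501, -0.336, 0.117], 0.71)] spot [([0.506, -0.339, 0.001], 0.8)]
short_pin rec [([0.508, -0.401, 0.083], 0.71)] spot [([0.512, -0.406, 0.018], 0.58)]
case rec [([0.331, -0.421, 0.098], 0.65), ([0.567, -0.027, 0.097], 0.62)] spot [([0.559, 0.048, -0.001], 0.91), ([0.298, -0.367, -0.001], 0.74)]
lid rec [([0.499, -0.006, 0.093], 0.58)] spot [([0.558, 0.052, -0.003], 0.92)]
{'time': 0.9, 'joint_positions': [1.085, 0.087, 1.371, -0.0, 1.684, -0.103], 'qvel': [0.003, 0.0, -0.003, 0.001, -0.002, -0.001], 'joint_torque': [0.0, -34.003, -30.26, 0.072, 0.024, -0.0], 'tool_pos': [0.205, 0.51, 0.405], 'ee_rot': [3.141, 0.0, 2.759], 'wrist_force': [1.047, 0.237, 0.412], 'wrist_torque': [-0.0, -0.004, -0.005], 'finger_force': 0.0, 'width': 0.094}
```

View pics/scene0.png

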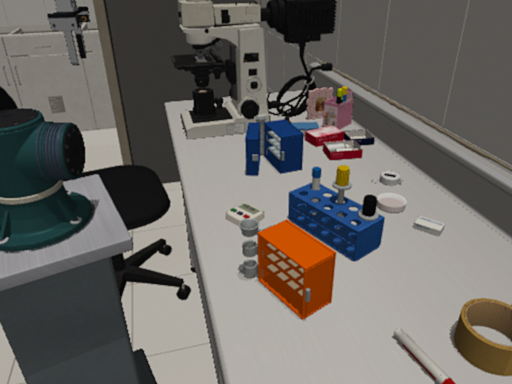

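View pics/top0.png

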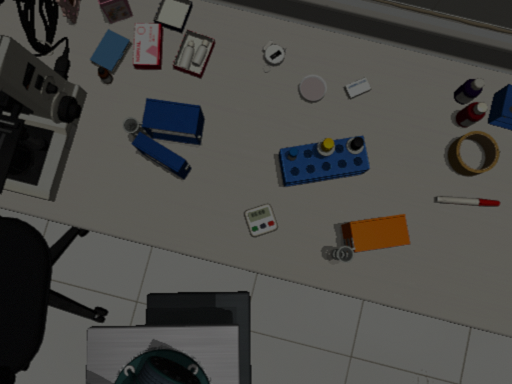

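Candidates in the top picture: the yellow-knob pin at (327,145) is the wanted one. The black-knob short pin is at (357,143) and the blue-capped tube at about (292,153). The target hinge is on the blue case at (131,126), and the orange look-alike's hinge at (342,253) is to be left alone. Next is one close crop to check the choice and refine the positions.

```bash
cat > h.py <<'E'
import cv2,numpy as np
def ray(m,u,v,z):
    R,_=cv2.Rodrigues(np.array(m["rvec"],float));K=np.array(m["camera_matrix"],float);t=np.array(m["tvec"],float).ravel()
    d=R.T@np.linalg.inv(K)@[u,v,1];c=-R.T@t
    return c+d*(z-c[2])/d[2]
def proj(m,p):
    return cv2.projectPoints(np.array([p],float),np.array(m["rvec"],float),np.array(m["tvec"],float),np.array(m["camera_matrix"],float),None)[0].ravel()
E
python3 - <<'E'
from bench import robot
from h import *
S=[]
for c,b1,b2 in (("top",(290,115,80,60),(105,90,110,90)),("scene",(290,140,100,110),(235,100,80,80))):
    im=cv2.imread(f"pics/{c}0.png");m=robot.camera_model(c)
    hsv=cv2.cvtColor(im,cv2.COLOR_BGR2HSV);k=cv2.inRange(hsv,(18,130,80),(35,255,255))
    n,l,s,ce=cv2.connectedComponentsWithStats(k)
    for i in range(1,n):
        if s[i,4]>20: print(c,s[i].tolist(),ce[i].round(1),ray(m,*ce[i],.119).round(4),ray(m,*ce[i],.136).round(4))
    print(proj(m,[.558,.05,.104]),proj(m,[.558,.05,0]))
    for b in (b1,b2):
        x,y,w,h=b;S.append(cv2.resize(im[y:y+h,x:x+w],(390,290),interpolation=cv2.INTER_CUBIC))
cv2.imwrite("pics/crop1.png",np.vstack([np.hstack(S[:2]),np.hstack(S[2:])]))
E
```

```text
top [461, 131, 35, 12, 62] [480.4 134.9] [ 0.521 -0.643  0.119] [ 0.5168 -0.6347  0.136 ]
top [324, 138, 10, 11, 87] [328.4 142.7] [ 0.5097 -0.344   0.119 ] [ 0.5057 -0.3412  0.136 ]
top [463, 165, 28, 8, 43] [476.5 169.1] [ 0.4531 -0.6303  0.119 ] [ 0.4502 -0.6223  0.136 ]
[128.69221097 123.55612954] [140.53550212 136.21093371]
scene [337, 86, 11, 13, 89] [341.6  91.2] [0.8493 0.0772 0.119 ] [0.8104 0.0323 0.136 ]
scene [336, 165, 13, 21, 229] [342.4 175.2] [ 0.5055 -0.3412  0.119 ] [ 0.4831 -0.3659  0.136 ]
scene [461, 299, 51, 76, 1232] [490.8 348.8] [ 0.3862 -0.7183  0.119 ] [ 0.3695 -0.725   0.136 ]
[260.39168462 116.36877847] [260.82068265 152.84451864]
```

View pics/crop1.png

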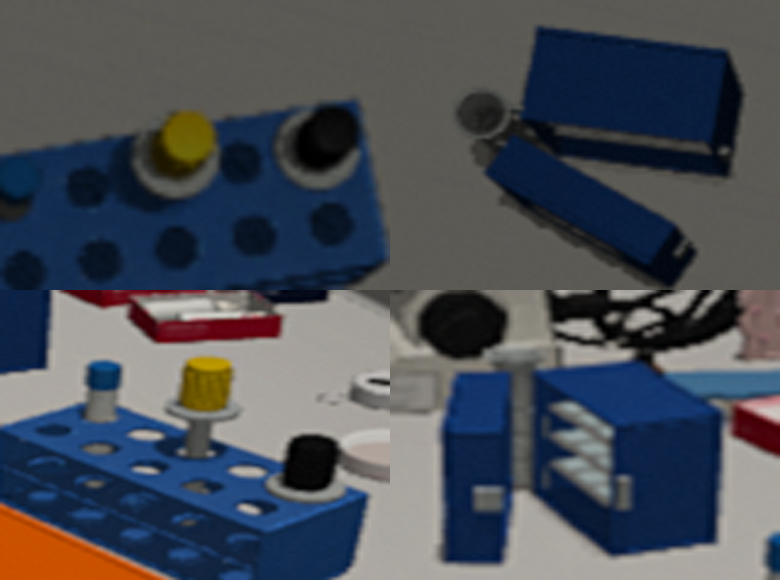

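>>> play_rows --translation '[[-0.39, -0.91, 0], [-0.39, -0.91, 0], [-0.39, -0.91, 0], [-0.39, -0.91, 0], [-0.39, -0.91, 0], [-0.39, -0.91, 0], [-0.39, -0.91, 0], [-0.39, -0.91, 0]]' --twist '[[0, 0, 0], [0, 0, 0], [0, 0, 0], [0, 0, 0], [0, 0, 0], [0, 0, 0], [0, 0, 0], [0, 0, 0]]' --gripper '[1, 1, 1, 1, 1, 1, 1, 1]'

```text
time: 1.7
tool_pos: [0.2118, 0.192, 0.4048]
ee_rot: [3.141, 0.001, 2.76]
wrist_force: [1.0, -0.2, 1.3]
width: 0.0941
finger_force: 0.0
```

The top crop shows the yellow knob on its collar raised above the rack at crop (188,138), i.e. the long pin. The black pin lies on the rack at (328,137) with the blue-capped tube on the left. The steel funnel of the blue case is at crop (482,114), which is about top pixel (131,125).

>>> play_rows --translation '[[0, 0, 0], [0, 0, 0], [0, 0, 0], [0, 0, 0], [0, 0, 0], [0, 0, 0], [0, 0, 0], [0, 0, 0]]' --twist '[[0, 0, 1], [0, 0, 1], [0, 0, 1], [0, 0, 1], [0, 0, 1], [0, 0, 1], [0, 0, 1], [0, 0, 1]]' --gripper '[1, 1, 1, 1, 1, 1, 1, 1]'

```text
time: 2.5
tool_pos: [0.2123, 0.1934, 0.4048]
ee_rot: [3.141, -0.0, 1.955]
wrist_force: [-0.2, -0.3, -0.5]
width: 0.0941
finger_force: 0.0
```

>>> play_rows --translation '[[0, 0, 0], [0, 0, 0], [0, 0, 0], [0, 0, 0]]' --twist '[[0, 0, 1], [0, 0, 1], [0, 0, 1], [0, 0, 0.2]]' --gripper '[1, 1, 1, 1]'

```text
time: 2.9
tool_pos: [0.2123, 0.1934, 0.4049]
ee_rot: [3.141, -0.0, 1.638]
wrist_force: [-0.7, -0.9, -0.2]
width: 0.0938
finger_force: 0.0
```

>>> play_rows --translation '[[-0.87, 0.4, 0], [-0.87, 0.4, 0], [-0.87, 0.4, 0], [-0.87, 0.4, 0], [-0.87, 0.4, 0], [-0.87, 0.4, 0], [-0.87, 0.4, 0], [-0.87, 0.4, 0]]' --twist '[[0, 0, 0], [0, 0, 0], [0, 0, 0], [0, 0, 0], [0, 0, 0], [0, 0, 0], [0, 0, 0], [0, 0, 0]]' --gripper '[1, 1, 1, 1, 1, 1, 1, 1]'

```text
time: 3.7
tool_pos: [0.3594, -0.0773, 0.4048]
ee_rot: [3.141, 0.0, 1.64]
wrist_force: [1.0, 0.1, 0.8]
width: 0.094
finger_force: 0.0
```

>>> play_rows --translation '[[-0.87, 0.4, 0], [-0.87, 0.4, 0], [-0.87, 0.4, 0], [-0.87, 0.4, 0], [-0.87, 0.4, 0], [-0.87, 0.4, 0], [-0.87, 0.4, 0], [-0.87, 0.4, 0]]' --twist '[[0, 0, 0], [0, 0, 0], [0, 0, 0], [0, 0, 0], [0, 0, 0], [0, 0, 0], [0, 0, 0], [0, 0, 0]]' --gripper '[1, 1, 1, 1, 1, 1, 1, 1]'

```text
time: 4.5
tool_pos: [0.5063, -0.3462, 0.4044]
ee_rot: [-3.142, -0.0, 1.64]
wrist_force: [1.0, -0.0, 0.4]
width: 0.0938
finger_force: 0.0
```

```bash
cat >> h.py <<'E'
def fray(m,u,v,z):
    R,_=cv2.Rodrigues(np.array(m["rvec"],float));K=np.array(m["camera_matrix"],float);t=np.array(m["tvec"],float).ravel()
    q=cv2.fisheye.undistortPoints(np.array([[[u,v]]],float),K,np.zeros(4)).ravel()
    d=R.T@[q[0],q[1],1];c=-R.T@t
    return c+d*(z-c[2])/d[2]
E
python3 - <<'E'
from bench import robot
from h import *
m=robot.camera_model("wrist");im=robot.snapshot("wrist")[:,:,::-1].copy();cv2.imwrite("pics/w1.png",im)
print(np.round(m["camera_matrix"],1).tolist())
k=cv2.inRange(cv2.cvtColor(im,cv2.COLOR_BGR2HSV),(18,130,80),(35,255,255))
n,l,s,ce=cv2.connectedComponentsWithStats(k)
for i in range(1,n):
    if s[i,4]>20: print(s[i].tolist(),ce[i].round(1),fray(m,*ce[i],.136).round(4),fray(m,*ce[i],.125).round(4))
print(robot.recognise("hinge_pin","wrist"),robot.spot_point("hinge_pin","wrist"),robot.recognise("short_pin","wrist"))
o=robot.get_obs();print(o["tool_pos"],o["ee_rot"])
E
```

```text
[[297.3, 0.0, 256.9], [0.0, 297.3, 191.1], [0.0, 0.0, 1.0]]
[245, 175, 26, 32, 613] [257.8 190.6] [ 0.5067 -0.3364  0.136 ] [ 0.5069 -0.3394  0.125 ]
[90, 279, 12, 44, 148] [ 93.4 301.6] [ 0.3247 -0.4837  0.136 ] [ 0.3169 -0.4933  0.125 ]
[410, 280, 15, 43, 147] [420.4 302.6] [ 0.7061 -0.4587  0.136 ] [ 0.7152 -0.4671  0.125 ]
[444, 322, 30, 18, 38] [460.7 332.3] [ 0.8032 -0.5209  0.136 ] [ 0.8166 -0.5321  0.125 ]
[389, 343, 41, 8, 43] [409.1 346.6] [ 0.7178 -0.5325  0.136 ] [ 0.7274 -0.5443  0.125 ]
[217, 351, 38, 11, 103] [234.1 353.9] [ 0.4929 -0.5359  0.136 ] [ 0.4926 -0.5478  0.125 ]
[334, 355, 26, 3, 26] [346.5 356. ] [ 0.6301 -0.5388  0.136 ] [ 0.6358 -0.5508  0.125 ]
[234, 360, 50, 2, 51] [258.7 361. ] [ 0.5225 -0.5465  0.136 ] [ 0.5235 -0.5589  0.125 ]
[{'centre': [0.5055, -0.339, 0.1226], 'score': 0.91}] [{'centre': [0.506, -0.3435, 0.0002], 'score': 0.8}] [{'centre': [0.5152, -0.3992, 0.0862], 'score': 0.89}]
[ 0.50583366 -0.34519594  0.40347706] [-3.14006455e+00 -2.06852147e-03  1.63898723e+00]
```

View pics/w1.png

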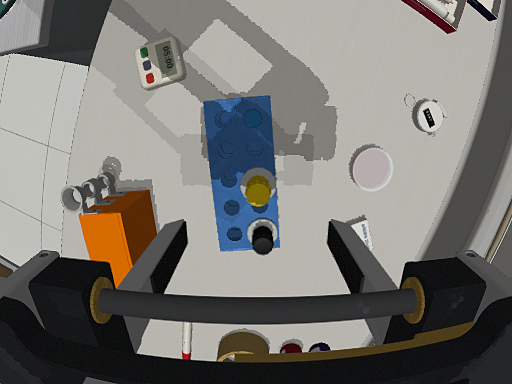

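The wrist view shows the yellow knob at (258,190) between the open fingers and the black pin at (262,240) clear of them. The next rows descend and close.

>>> play_rows --translation '[[0.14, 0, 0.5], [0, 0, 0.5], [0, 0, 0.5], [0, 0, 0.5], [0, 0, 0.46], [0, 0, 0], [0, 0, 0]]' --twist '[[0, 0, 0], [0, 0, 0], [0, 0, 0], [0, 0, 0], [0, 0, 0], [0, 0, 0], [0, 0, 0]]' --gripper '[1, 1, 1, 1, 1, 1, 1]'

```text
time: 5.4
tool_pos: [0.5051, -0.3381, 0.3072]
ee_rot: [3.141, 0.0, 1.64]
wrist_force: [0.9, -1.2, 1.3]
width: 0.0936
finger_force: 0.0
```

>>> play_rows --translation '[[0, 0, 0], [0, 0, 0], [0, 0, 0], [0, 0, 0], [0, 0, 0], [0, 0, 0], [0, 0, 0], [0, 0, 0]]' --twist '[[0, 0, 0], [0, 0, 0], [0, 0, 0], [0, 0, 0], [0, 0, 0], [0, 0, 0], [0, 0, 0], [0, 0, 0]]' --gripper '[-1, -1, -1, -1, -1, -1, -1, -1]'

```text
time: 6.2
tool_pos: [0.5053, -0.3391, 0.3061]
ee_rot: [-3.141, -0.0, 1.639]
wrist_force: [0.4, 0.5, 0.2]
width: 0.0335
finger_force: 0.0
```

>>> play_rows --translation '[[0, 0, 0], [0, 0, 0], [0, 0, 0], [0, 0, 0]]' --twist '[[0, 0, 0], [0, 0, 0], [0, 0, 0], [0, 0, 0]]' --gripper '[-1, -1, -1, -1]'

```text
time: 6.6
tool_pos: [0.5053, -0.3391, 0.3062]
ee_rot: [3.141, -0.0, 1.639]
wrist_force: [0.6, 0.5, 0.2]
width: 0.0213
finger_force: 30.0
```

>>> play_rows --translation '[[0, 0, -0.5], [0, 0, -0.7], [0, 0, -0.7], [0, 0, -0.7], [0, 0, -0.7], [0, 0, -0.3], [0, 0, 0]]' --twist '[[0, 0, 0], [0, 0, 0], [0, 0, 0], [0, 0, 0], [0, 0, 0], [0, 0, 0], [0, 0, 0]]' --gripper '[-1, -1, -1, -1, -1, -1, -1]'

```text
time: 7.3
tool_pos: [0.5053, -0.3391, 0.4523]
ee_rot: [3.139, 0.003, 1.639]
wrist_force: [0.0, -0.4, -0.8]
width: 0.0213
finger_force: 30.0
```

```bash
python3 - <<'E'
from bench import robot
from h import *
T=robot.get_obs();print(T["tool_pos"],T["width"],T["finger_force"],T["wrist_force"])
A=[]
for c,b in (("scene",(290,80,100,100)),("wrist",(180,120,160,160))):
    im=robot.snapshot(c)[:,:,::-1].copy();x,y,w,h=b;A.append(cv2.resize(im[y:y+h,x:x+w],(390,390)))
    print(c,robot.recognise("hinge_pin",c),robot.spot_point("hinge_pin",c))
cv2.imwrite("pics/g.png",np.hstack(A))
# funnel in top0 at z=.104
im=cv2.imread("pics/top0.png");m=robot.camera_model("top")
for uv in ((131,125.4),(130.5,125)): print(ray(m,*uv,.104))
for p in ([.555,.047,.104],[.558,.05,.104]): print(proj(m,p))
E
```

```text
[ 0.50530744 -0.33912769  0.45225822] 0.021297157861345884 29.977751076221466 [ 0.00167836 -0.39274912 -0.80622381]
scene [{'centre': [0.5041, -0.3454, 0.2385], 'score': 0.58}] [{'centre': [0.5083, -0.3409, 0.1482], 'score': 0.63}]
wrist [{'centre': [0.5003, -0.3367, 0.2679], 'score': 0.92}] [{'centre': [0.5048, -0.3408, 0.1424], 'score': 0.74}]
[0.55416572 0.04535391 0.104     ]
[0.55499719 0.04636018 0.104     ]
[130.17802614 125.00318441]
[128.69221097 123.55612954]
```

View pics/g.png

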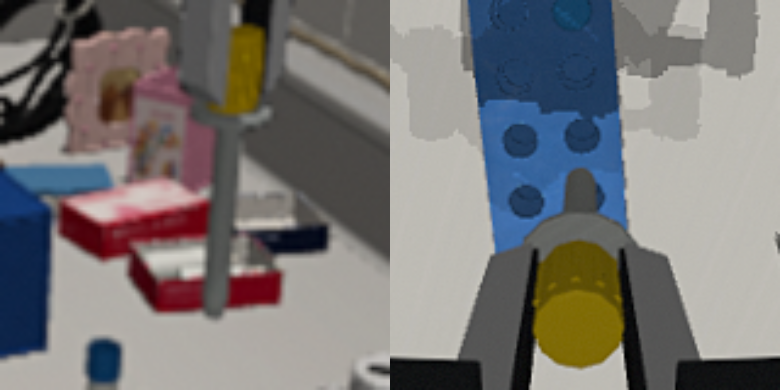

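>>> play_rows --translation '[[0.95, 0.24, 0], [0.95, 0.24, 0], [0.95, 0.24, 0], [0.95, 0.24, 0], [0.95, 0.24, 0], [0.95, 0.24, 0], [0.95, 0.24, 0], [0, 0, 0]]' --twist '[[0, 0, 0], [0, 0, 0], [0, 0, 0], [0, 0, 0], [0, 0, 0], [0, 0, 0], [0, 0, 0], [0, 0, 0]]' --gripper '[-1, -1, -1, -1, -1, -1, -1, -1]'

```text
time: 8.4
tool_pos: [0.5546, -0.065, 0.4494]
ee_rot: [-3.141, -0.003, 1.645]
wrist_force: [0.2, -0.5, -1.4]
width: 0.0216
finger_force: 30.0
```

```bash
python3 - <<'E'
from bench import robot
from h import *
ms=robot.camera_model("scene");print("foot exp px",proj(ms,[.5053,-.3391,.149]),"collar",proj(ms,[.5053,-.3391,.246]),"meas 344.6 160.8")
mt=robot.camera_model("top")
for uv in ((82,105),(83,120),(52,195)): print(uv,[ray(mt,*uv,z)[:2].round(3).tolist() for z in (0,.15,.3)])
m=robot.camera_model("wrist");im=robot.snapshot("wrist")[:,:,::-1].copy();cv2.imwrite("pics/w2.png",im)
o=robot.get_obs();print(o["tool_pos"],o["ee_rot"][2])
R,_=cv2.Rodrigues(np.array(m["rvec"]));print("cam",-R.T@np.ravel(m["tvec"]))
for n in("case","lid"): print(n,robot.spot_point(n,"wrist"),robot.recognise(n,"wrist"))
p=R@np.array([.555,.047,.104])+np.ravel(m["tvec"]);K=np.array(m["camera_matrix"]);print(cv2.fisheye.projectPoints(np.array([[[.555,.047,.104]]]),np.array(m["rvec"],float),np.array(m["tvec"],float).reshape(3,1),K,np.zeros(4))[0])
E
```

```text
foot exp px [342.99250059 159.89059749] collar [347.84713393 107.65838698] meas 344.6 160.8
(82, 105) [[0.631, 0.181], [0.583, 0.128], [0.535, 0.074]]
(83, 120) [[0.597, 0.178], [0.553, 0.125], [0.51, 0.072]]
(52, 195) [[0.43, 0.24], [0.411, 0.178], [0.392, 0.117]]
[ 0.55442313 -0.0670423   0.44939889] 1.6428807991702066
cam [0.54900936 0.01383409 0.43000223]
case [{'centre': [0.295, -0.3749, 0.0013], 'score': 0.96}, {'centre': [0.5601, 0.0503, -0.0049], 'score': 0.84}] [{'centre': [0.5732, -0.02, 0.0947], 'score': 0.76}, {'centre': [0.306, -0.3861, 0.0551], 'score': 0.74}]
lid [{'centre': [0.558, 0.0409, -0.0041], 'score': 0.65}] [{'centre': [0.5048, -0.0085, 0.0951], 'score': 0.91}]
[[[265.05529687  81.05875596]]]
```

View pics/w2.png

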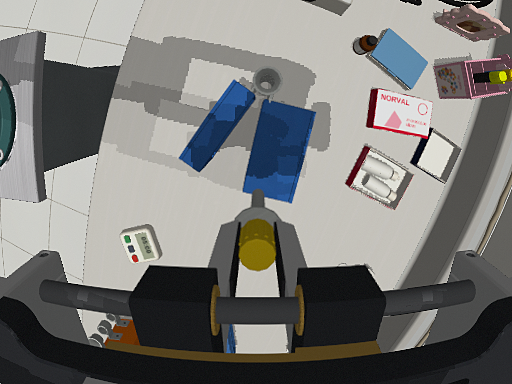

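The wrist view shows the pin held, foot at (258,192), the funnel mouth at (267,81), and case and lid in line. I'll compute the mouth position and the microscope clearance.

```bash
python3 - <<'E'
from bench import robot
from h import *
m=robot.camera_model("wrist");im=cv2.imread("pics/w2.png")
print("mouth",fray(m,267,81,.104),"pin foot",fray(m,258,192,.146),"px/m",fray(m,268,81,.104),fray(m,267,82,.104))
mt=robot.camera_model("top");ms=robot.camera_model("scene")
def tri(a,b):
    from numpy.linalg import lstsq
    c1,c2=ray(mt,*a,0),ray(ms,*b,0);d1=ray(mt,*a,1)-c1;d2=ray(ms,*b,1)-c2
    s=lstsq(np.c_[d1,-d2],c2-c1,rcond=None)[0];return (c1+d1*s[0]).round(3),(c2+d2*s[1]).round(3)
print("knob",tri((67,108),(249,108)))
for p in ([.55,.15,.3],[.55,.15,.15],[.55,.2,.3]): print(p,proj(ms,p),proj(mt,p))
g=im[45:125,225:310];A=cv2.resize(g,(400,376),interpolation=cv2.INTER_CUBIC)
s=robot.snapshot("scene")[:,:,::-1][0:200,150:350];cv2.imwrite("pics/c3.png",np.hstack([A,cv2.resize(s,(376,376))]))
E
```

```text
mouth [0.55764259 0.04093646 0.104     ] pin foot [ 0.5553448  -0.07182463  0.146     ] px/m [0.55871797 0.04101709 0.104     ] [0.55771684 0.03983157 0.104     ]
knob (array([0.598, 0.182, 0.083]), array([0.596, 0.183, 0.082]))
[0.55, 0.15, 0.3] [237.24358276  32.26241865] [34.5241652 96.25178  ]
[0.55, 0.15, 0.15] [239.33411216  90.2232202 ] [ 69.63217444 121.90646733]
[0.55, 0.2, 0.3] [228.58825596  29.71552266] [ 2.91361633 96.68530955]
```

View pics/c3.png

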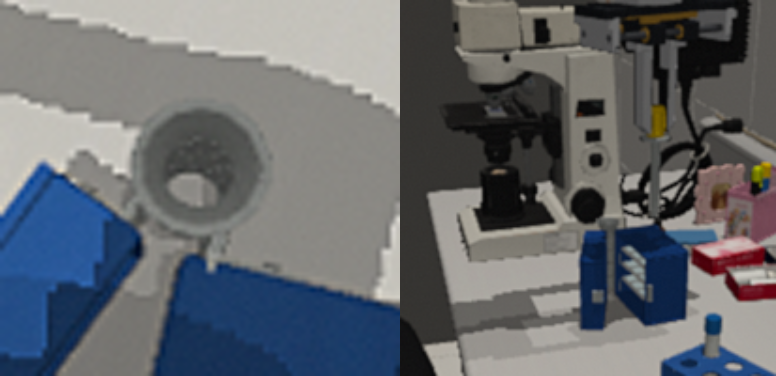

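>>> play_rows --translation '[[0.7, 0.07, 0], [0.7, 0.07, 0], [0.7, 0.07, 0], [0.7, 0.07, 0], [0, 0, 0], [0, 0, 0.3], [0, 0, 0.3], [0, 0, 0]]' --twist '[[0, 0, 0], [0, 0, 0], [0, 0, 0], [0, 0, 0], [0, 0, 0], [0, 0, 0], [0, 0, 0], [0, 0, 0]]' --gripper '[-1, -1, -1, -1, -1, -1, -1, -1]'

```text
time: 9.5
tool_pos: [0.5576, 0.0421, 0.4227]
ee_rot: [-3.136, -0.0, 1.637]
wrist_force: [-0.7, -0.6, -1.5]
width: 0.0215
finger_force: 30.0
```

>>> play_rows --translation '[[0, 0, 0], [0, 0, 0]]' --twist '[[0, 0, 0], [0, 0, 0]]' --gripper '[-1, -1]'

```text
time: 9.7
tool_pos: [0.5579, 0.0427, 0.4264]
ee_rot: [3.141, 0.0, 1.638]
wrist_force: [-0.6, -0.2, -1.8]
width: 0.0217
finger_force: 30.0
```

```bash
python3 - <<'E'
from bench import robot
from h import *
o=robot.get_obs();m=robot.camera_model("wrist");print(o["tool_pos"],o["ee_rot"])
w=robot.snapshot("wrist")[:,:,::-1];s=robot.snapshot("scene")[:,:,::-1];t=robot.snapshot("top")[:,:,::-1]
for n,i in(("w",w),("s",s),("t",t)): cv2.imwrite(f"pics/{n}4.png",i)
f=lambda i,x,y,a:cv2.resize(i[y:y+a,x:x+a],(395,395),interpolation=cv2.INTER_CUBIC)
cv2.imwrite("pics/c4.png",np.hstack([f(w,200,110,120),f(s,220,60,80)]))
ms=robot.camera_model("scene");print("scene px mouth(.557,.046):",proj(ms,[.557,.046,.104]),"foot",proj(ms,[*o["tool_pos"][:2],o["tool_pos"][2]-.303]))
K=m["camera_matrix"]
for p in ([*o["tool_pos"][:2],o["tool_pos"][2]-.303],[.557,.046,.104]):print(cv2.fisheye.projectPoints(np.array([[p]],float),np.array(m["rvec"],float),np.array(m["tvec"],float).reshape(3,1),np.array(K,float),np.zeros(4))[0].ravel())
E
```

```text
[0.55790239 0.0427109  0.42642011] [3.14129681e+00 3.78011142e-05 1.63770637e+00]
scene px mouth(.557,.046): [260.82741165 116.8795259 ] foot [261.69050389 109.96550694]
[256.57982326 190.69382456]
[255.94763778 182.65833077]
```

View pics/c4.png

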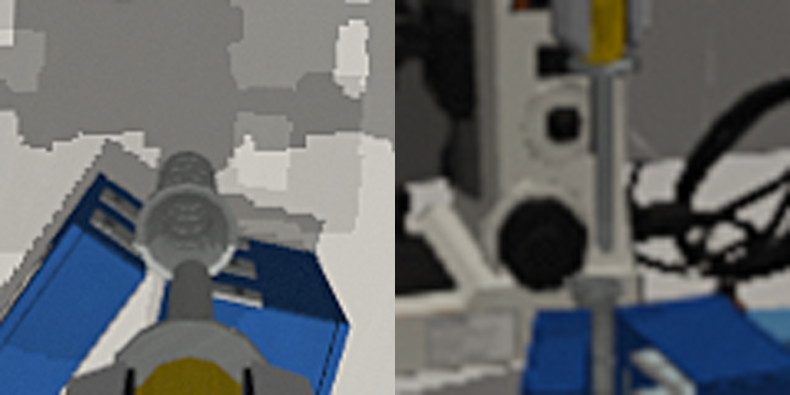

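The foot is at wrist crop (192,268) above the mouth at (187,235). The scene view shows it about 19 mm above the funnel and nearly in line. I'll correct by a few mm and enter gently.

>>> play_rows --translation '[[0.12, -0.03, 0], [0, 0, 0], [0, 0, 0.2], [0, 0, 0.2], [0, 0, 0.2], [0, 0, 0.2], [0, 0, 0.2], [0, 0, 0]]' --twist '[[0, 0, 0], [0, 0, 0], [0, 0, 0], [0, 0, 0], [0, 0, 0], [0, 0, 0], [0, 0, 0], [0, 0, 0]]' --gripper '[-1, -1, -1, -1, -1, -1, -1, -1]'

```text
time: 10.65
tool_pos: [0.5561, 0.048, 0.3842]
ee_rot: [-3.138, -0.0, 1.639]
wrist_force: [0.2, 0.3, -2.1]
width: 0.0217
finger_force: 30.0
```

>>> play_rows --translation '[[0, 0, 0.2], [0, 0, 0.2], [0, 0, 0]]' --twist '[[0, 0, 0], [0, 0, 0], [0, 0, 0]]' --gripper '[-1, -1, -1]'

```text
time: 10.95
tool_pos: [0.5561, 0.0481, 0.3686]
ee_rot: [-3.139, -0.0, 1.639]
wrist_force: [0.1, 0.1, -1.7]
width: 0.0215
finger_force: 30.0
```

```bash
python3 - <<'E'
from bench import robot
from h import *
o=robot.get_obs();print(o["tool_pos"],o["wrist_force"],o["wrist_torque"])
w=robot.snapshot("wrist")[:,:,::-1];s=robot.snapshot("scene")[:,:,::-1]
f=lambda i,x,y,a:cv2.resize(i[y:y+a,x:x+a],(395,395),interpolation=cv2.INTER_CUBIC)
cv2.imwrite("pics/c5.png",np.hstack([f(w,200,110,120),f(s,220,60,80)]))
E
```

```text
[0.55605385 0.04806754 0.36857626] [ 0.14170546  0.0978512  -1.66884032] [-0.05718977  0.05418382  0.03797978]
```

View pics/c5.png

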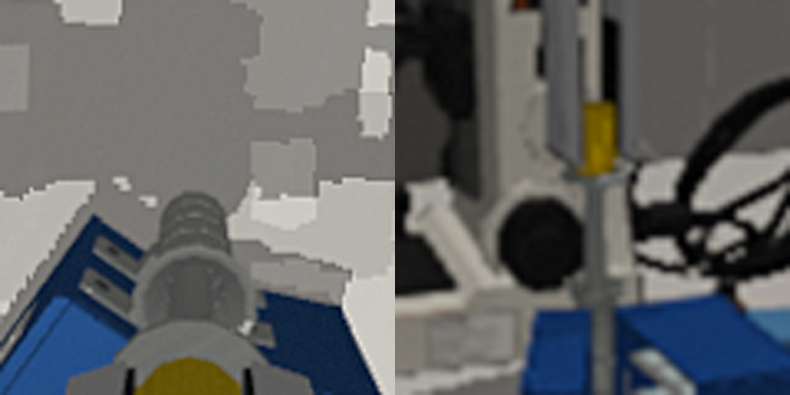

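The shaft has entered the funnel with no force. Going on down.

>>> play_rows --translation '[[0, 0.02, 0.2], [0, 0, 0.2], [0, 0, 0.2], [0, 0, 0.2], [0, 0, 0.2], [0, 0, 0]]' --twist '[[0, 0, 0], [0, 0, 0], [0, 0, 0], [0, 0, 0], [0, 0, 0], [0, 0, 0]]' --gripper '[-1, -1, -1, -1, -1, -1]'

```text
time: 11.65
tool_pos: [0.5567, 0.0481, 0.3283]
ee_rot: [-3.138, -0.0, 1.639]
wrist_force: [-0.4, 0.6, -1.4]
width: 0.0213
finger_force: 30.0
```

>>> play_rows --translation '[[0, 0, 0.1], [0, 0, 0.1], [0, 0, 0.1], [0, 0, 0.06], [0, 0, 0], [0, 0, 0]]' --twist '[[0, 0, 0], [0, 0, 0], [0, 0, 0], [0, 0, 0], [0, 0, 0], [0, 0, 0]]' --gripper '[-1, -1, -1, -1, -1, -1]'

```text
time: 12.25
tool_pos: [0.5571, 0.0482, 0.3159]
ee_rot: [3.141, -0.0, 1.639]
wrist_force: [0.4, -0.0, -2.9]
width: 0.0216
finger_force: 30.0
```

>>> play_rows --translation '[[0, 0, 0.05], [0, 0, 0.02], [0, 0, 0]]' --twist '[[0, 0, 0], [0, 0, 0], [0, 0, 0]]' --gripper '[-1, -1, -1]'

```text
time: 12.55
tool_pos: [0.5571, 0.0481, 0.3129]
ee_rot: [-3.141, -0.0, 1.639]
wrist_force: [0.1, -0.4, -1.3]
width: 0.0216
finger_force: 30.0
```

>>> play_rows --translation '[[0, 0, 0], [0, 0, 0], [0, 0, 0], [0, 0, 0], [0, 0, 0], [0, 0, 0]]' --twist '[[0, 0, 0], [0, 0, 0], [0, 0, 0], [0, 0, 0], [0, 0, 0], [0, 0, 0]]' --gripper '[0, 0, 0, 0, 0, 0]'

```text
time: 13.15
tool_pos: [0.5571, 0.0481, 0.3132]
ee_rot: [3.141, -0.0, 1.639]
wrist_force: [-0.8, 0.4, 0.6]
width: 0.0472
finger_force: 0.0
```

>>> play_rows --translation '[[0, 0, -0.4], [0, 0, -0.6], [0, 0, -0.8], [0, 0, -0.8], [0, 0, -0.4], [0, 0, 0], [0, 0, 0], [0, 0, 0]]' --twist '[[0, 0, 0], [0, 0, 0], [0, 0, 0], [0, 0, 0], [0, 0, 0], [0, 0, 0], [0, 0, 0], [0, 0, 0]]' --gripper '[0, 0, 0, 0, 0, 0, 0, 0]'

```text
time: 13.95
tool_pos: [0.557, 0.0481, 0.4311]
ee_rot: [-3.138, -0.0, 1.639]
wrist_force: [-0.6, 0.0, -1.0]
width: 0.0469
finger_force: 0.0
```

```bash
python3 - <<'E'
from bench import robot
from h import *
o=robot.get_obs();print(o["tool_pos"],o["wrist_force"],o["width"])
w=robot.snapshot("wrist")[:,:,::-1];s=robot.snapshot("scene")[:,:,::-1]
f=lambda i,x,y,a:cv2.resize(i[y:y+a,x:x+a],(395,395),interpolation=cv2.INTER_CUBIC)
cv2.imwrite("pics/c6.png",np.hstack([f(w,190,110,140),f(s,220,80,100)]))
for c in("wrist","scene"):
  for n in("hinge_pin","lid"): print(c,n,robot.recognise(n,c),robot.spot_point(n,c))
ms=robot.camera_model("scene");print(proj(ms,[.557,.048,.142]),proj(ms,[.557,.048,.108]))
E
```

```text
[0.55700375 0.04812105 0.43105071] [-0.58214388  0.00995143 -1.01887823] 0.046925098855435284
wrist hinge_pin [{'centre': [0.5553, 0.048, 0.127], 'score': 0.78}] [{'centre': [0.5573, 0.0446, 0.009], 'score': 0.64}, {'centre': [0.5586, 0.0508, -0.0033], 'score': 0.58}]
wrist lid [{'centre': [0.5147, 0.0145, 0.095], 'score': 0.83}] [{'centre': [0.5567, 0.0439, -0.001], 'score': 0.74}]
scene hinge_pin [{'centre': [0.552, 0.0418, 0.1226], 'score': 0.54}] []
scene lid [{'centre': [0.4822, -0.0476, 0.0662], 'score': 0.56}] [{'centre': [0.5624, 0.0456, 0.0009], 'score': 0.72}]
[260.27652475 102.45606353] [260.42550733 115.1857181 ]
```

View pics/c6.png

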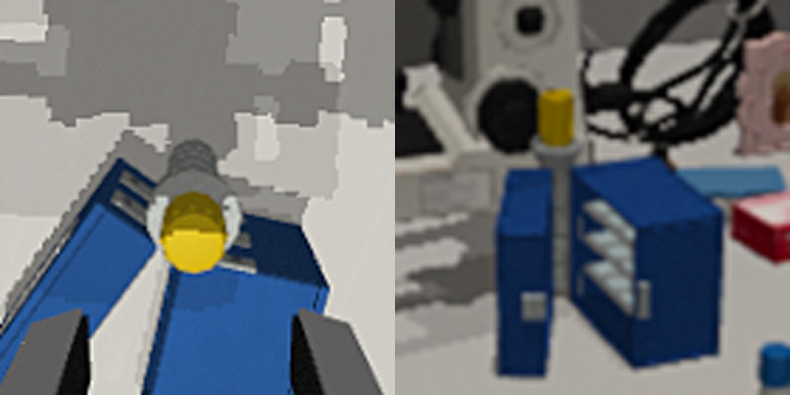

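The scene crop shows the collar on the funnel rim at (558,150), the knob upright at (556,118), the lid standing in place and the fingers clear. I'm handing in.

```bash
python3 -c "
from bench import robot
print(robot.close_job())"
```

```text
the job is handed in; nothing more can be done
None
```

I put the yellow-knobbed pin down through the hinge until its collar rested on the case's rim, then let go. In the last pictures the lid was still standing in place and the gripper was clear. I never touched the short pin. The job is handed in, but no verdict came back.

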